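# Press a bushing home with a trigger clamp, then back the clamp off

## Task

Use the trigger clamp as a press: pump its trigger to drive the white flanged nylon bushing into the pulley until the flange seats fully home against the hub, and stop squeezing when you feel it seat, because forcing it any harder cracks the flange. Then press the red release lever and slide the clamp's head all the way back to the tail end of its travel, so that the pulley is free in its cradle. Leave the pulley in its cradle, and do not disturb the other things on the table.

Things in the scene. Friction and masses are not known exactly. Their poses are not given: they have to be found in the camera images.
- clamp: Fixed part of a trigger (ratchet bar) clamp lying on its side, with its 156 x 340 x 18 mm plywood jig board. Origin on the table under the bar's centre line, z up. The 20 mm toothed bar lies along y, 62 mm up, tail at y = -172 mm, fixed jaw's pad face at y = +93.5 mm. Jaws reach to x = +78 mm; handle, trigger and lever stick out on the -x side. Clamp tops at 76 mm, pulley's at 94 mm.
- head (a joint): Travel of the black sliding head (housing, jaw, handle, trigger, lever in one) along clamp +y, m: 0 = fully back at the tail-end stop, up to 0.075. It drags with 4 N; about 8 N pushes it forward by hand; two pawls on 6 mm teeth lock it from going back unless the red lever is pressed in. Head points below are given in the clamp's frame, in mm, with this joint at 0: add its value to y.
- handle_back (a point): Middle of the back face of the black and orange pistol handle, at x = -85, y = -86, z = 62. The handle spans x -132 to -24, y -86 to -62, z 49 to 75. Under handle, trigger and lever is free space down to the board (18 high, its edge at x = -48) or the table.
- trigger (a joint): Orange trigger, rad: 0 = released (sprung), positive = squeezed back (clamp -y) to the handle, stop 0.30; pin at x = 10, y = -43. After 0.02 rad lost motion the head advances 30 mm per rad, less 1 to 2 mm of give; a stroke past 0.26 gains one 6 mm tooth. P N of pull at trigger_pull presses the flange with about 2.2 P - 15 N (3.2 P - 15 N if squeezed against the handle).
- trigger_pull (a point): Point on the trigger's front (+y) face near its end, 95 mm from the pin, at x = -83, y = -22, z = 62 when released; moves with it. The trigger is a bar 11 mm thick, 18 mm high (z 53 to 71), ending at x = -100, about 30 mm in front of the handle (65 mm over both). Squeeze both together, or pull it back alone with a finger in front of it; the space in front is free.
- release (a joint): Red release lever, rad: 0 = at rest (sprung), positive = pressed back towards the trigger (clamp -y), stop 0.42 (10 mm at release_tab). The pawls are free from about 0.35; fully in takes 4 N at release_tab. Pushing on from there (6 N) slides the head back with the lever held in. It rides at up to 0.15 when pawls sit part-way over a tooth.
- release_tab (a point): Point on the front (+y) face of the red lever's tab, at x = -48, y = -8, z = 62; moves with it. The tab is 16 mm high (z 54 to 70) and spans x -60 to -28, beside the housing (edge at x = -28), in front of the trigger's root. The space in front of it (+y) is free.
- jaw_pad: Orange rubber pad of the head's jaw, x 34 to 78, z 47 to 77 mm; it presses on the bushing's flange; pads and jaws together give 1 mm under about 50 N. Origin on the clamp's frame moved along y by head; the pad's face is at y = -8 mm from it.
- bushing (a joint): Depth of the white nylon bushing (flange 29 mm across, 3 mm thick; shank 19 mm) in the pulley, m: 0 to 0.004 at the start, 0.014 = fully home, flange on the hub. The fit resists with 20 N; over 60 N on the flange cracks it. Flange's outer face at clamp y = 46.5 mm + this value with the pulley against the fixed jaw.
- pulley: Steel V-pulley, 64 mm across, 30 mm long, about 0.5 kg, loose in a wooden V-cradle between the jaws, its y axis along the bar. Origin: its centre, at clamp x = 52, y = 78.5, z = 62 mm, or up to 3 mm short of that in y (a gap to the fixed jaw).
- spare_bushing: A second white nylon bushing, 29 mm across, 25 mm high, standing flange down on the jig board; bystander, origin under its centre.
- spare_pulley: A second steel pulley, 64 mm across, 30 mm high, lying flat; bystander, origin under its centre.
- jar: Closed lilac plastic jar with white cap, 74 mm across, 85 mm high; bystander, origin under its centre.
- tub: Open clear plastic tub, 120 mm across, 50 mm high; bystander, origin under its centre.
- knob_cap: Black round knob-shaped machine cap, 84 mm across, 34 mm high; bystander, origin under its centre.
- wrench: Steel wrench, 190 mm long, lying flat; bystander.
- brush: Paint brush with red handle, lying flat; bystander.
Mind the look-alikes: they are no part of the job. What is shaped like the pulley but turquoise or yellow is not meant.

How it is judged:
On the way, in this order (a step that is already met when the one before it is completed fails the run):
1. the bushing is driven home with the trigger: within 1 mm of fully seated while the trigger is squeezed (value of joint bushing above 0.013 m and value of joint trigger above 0.03 rad), for 0.1 s.
2. the head slides back with the release lever pressed in (value of joint release above 0.15 rad and value of joint head below 0.04 m), for 0.05 s.
At the end, for the whole second after the job is handed in: The bushing is within 1 mm of fully home; the head is back within 5 mm of the tail-end stop; the trigger (within 0.05 rad) and the release lever (within 0.2 rad) have sprung back; the pulley rests in its cradle within 12 mm of where it stood, its axis within 0.15 rad of the bar (value of joint bushing above 0.013 m and value of joint head below 0.005 m and value of joint trigger below 0.05 rad and value of joint release below 0.2 rad and distance of pulley from where it was at the start of the episode below 0.012 m and angle between the y axis of pulley and the y axis of clamp, either way round below 0.15 rad and linear speed of pulley below 0.02 m/s and velocity of joint head below 0.01 m/s); the robot touches nothing.
It fails at once if the bushing's flange is forced: the jaw pad presses on it with more than 60 N (contact force between jaw_pad and pulley above 60 N).
It fails at once if the pulley is knocked out of its cradle (distance of pulley from where it was at the start of the episode above 0.025 m or angle between the y axis of pulley and the y axis of clamp, either way round above 0.4 rad).
It fails at once if one of the other things on the table is moved by more than 30 mm (distance of any of spare_bushing, spare_pulley, jar, tub, knob_cap, wrench, brush from where it was at the start of the episode above 0.03 m).
It also fails if it takes over 48 s, if anything falls off the work surface, if the arm or the gripper's body presses on something with over 40 N, if the wrist force passes 120 N, or if a joint passes its speed limit or range.

## Robot

A 7-joint arm with a two-finger parallel gripper is mounted at the origin on the work surface. World frame = base frame: x ahead of the robot, y to its left, z up, the work surface at z = 0. Lengths are in m, angles in rad, forces in N, time in s.
With the tool pointing down it reaches from about 0.4 to 0.85 m from the base axis. Payload 4.5 kg.
Tool frame: the origin (TCP) lies on the centre line of the jaws, within the pads' length; the fingertips stand 17 mm ahead of it and the grasp point (between the pads) lies 2 mm behind it (r.tip_reach is the distance from the TCP to the fingertips, in m); z points along the fingers, y is the line along which they close (so a half turn about z gives the same grasp; the last joint's range is limited). The gripper opens to 88 mm and grips with 3 to 60 N. Pads are 18 mm wide; open, the fingers measure 123 mm over their backs; the gripper's body (75 mm by 187 mm) begins 45 mm behind the grasp point.
Start: joints at [1.293, 0.689, -0.195, 1.565, 0.157, 0.902, -0.215], TCP at [0.192, -0.595, 0.256] pointing down, gripper open.
Joint ranges: [-3.01, 3.01], [-0.46, 2.08], [-1.47, 1.51], [0.13, 2.56], [-1, 4.14], [0.04, 2.09], [-2.66, 2.66]. Speed limits (rad/s): [2.57, 2.57, 3.14, 3.14, 3.14, 3.14, 3.14].

## Interface

Orientations are given as a unit quaternion [x, y, z, w].
In Python, from plant import r gives the robot as it stands.
- The arm moves only by the tool step_arm, never from a script. Its argument "steps" is a list of rows, each a list of 7 numbers: the shift along the tool's x, y, z in cm, then the turn, a rotation vector about the tool's x, y, z in degrees, then the gripper's target within -1 to 1 (shut at 1, half-way at 0, fully open at -1). A call has 1 to 8 rows; each row shifts and turns the commanded pose from where the row before left it, along the tool's axes as they then stand; what a row does not reach is not made up. A row lasts 1/8 s, in which the tool goes at most 62.5 mm and 10.7 degrees, less where a joint would pass 70% of its speed; a pose out of reach is approached as far as the arm can. A call with a gripper value outside its range is refused whole. The fingers move at their own pace and stop on an object; "force" is the grip in N (left out, the last holds). Time passes only in rows, so rows that do not move let the fingers close. It gives the time, the measured TCP pose, the force, the opening and the grip force at its end, in the units of the state.
- r.get_state(): the state, without advancing time (a new reading comes with each control period).
- r.snapshot(name): name is "scene" or "top" or "wrist"; returns a dict with "pixels" (400x640x3 uint8, red, green, blue), "fx", "fy", "cx", "cy" (pixels), "dist_coeffs" ([k1, k2, p1, p2, k3] as OpenCV has them; the pictures are not rectified), "cam_to_world" (4x4, takes a point from camera to world coordinates). Camera axes: x right, y down, z forward; pixel columns grow to the right and rows downward; lengths in m; the calibration is good to about 2 mm. A picture is of the moment at which its call begins. There is no depth.
- r.finish_job(): hands the job in; it is judged then, once.
The state is a dict: "clock": time; "q": joint angles; "qd": joint speeds; "joint_torque": joint torques, N m; "tool_pos": TCP position; "eef_rot": TCP orientation; "contact_force": force on the tool from outside, world axes, zero at the start; "moment": the same for the moment, N m; "opening": opening from 0.0 (shut) to 1.0 (fully open); "finger_force": force on a finger pad.
Only numpy, scipy, OpenCV 4.12 (cv2) and the standard library are available. Lean on these libraries where they do the work, as an engineer would, in place of code of your own. Each camera call takes 0.05 s, during which the arm holds its last target. There are 200 camera calls.

## Working session

There is one attempt and no reset: what is moved stays moved. The work goes in short steps, Python scripts to look and compute and a tool call to move; the robot and the scene stay as the last step left them, time stands still between calls to the robot, and variables do not carry over. Pictures are saved under pics/ and viewed, at most 11 in all, crops included, and the job is handed in when it is done.

Besides the shell and the picture viewer there is one more tool, called after ">>>" by a JSON object that holds its "op" and its "data", one argument or row to a line. step_arm: Moves the arm, as the interface text tells. Its arguments: {"type":"object","properties":{"steps":{"type":"array","items":{"type":"array","items":{"type":"number"}}},"force":{"type":"number"}},"required":["steps"]}

```bash
ls; mkdir -p pics; python3 - <<'E'
from plant import r
import cv2
for n in("scene","top"):
    s=r.snapshot(n); cv2.imwrite(f"pics/{n}0.png",s["pixels"][:,:,::-1])
    print(n,s["fx"],s["fy"],s["cx"],s["cy"],s["dist_coeffs"],s["cam_to_world"])
print(r.get_state(), r.tip_reach)
E
```

```text
pics
scene 423.3964174805557 423.3964174805557 326.4001765527427 199.9882559498505 [-0.04121108  0.          0.          0.          0.        ] [[-0.75167836  0.33999295 -0.56514108  1.20008482]
 [ 0.65950944  0.38074015 -0.64813905  0.77710107]
 [-0.00519081 -0.85990798 -0.51042269  0.66881086]
 [ 0.          0.          0.          1.        ]]
top 419.74981879104354 419.74981879104354 323.182344496178 196.64666242620217 [-0.08882986  0.          0.          0.          0.        ] [[ 0.00234705 -0.99638143  0.08496199  0.42184264]
 [-0.99999583 -0.00219556  0.00187639  0.02843036]
 [-0.00168307 -0.08496604 -0.99638243  1.46843928]
 [ 0.          0.          0.          1.        ]]
{'clock': 0.1, 'q': array([ 1.29278858,  0.68990691, -0.19450107,  1.56622837,  0.15728058,
        0.90247666, -0.21508262]), 'qd': array([-2.76674354e-04, -2.13255893e-03,  7.82481287e-04, -3.71351607e-03,
        3.22109370e-04, -1.30093593e-03, -4.11306931e-05]), 'joint_torque': array([-3.99293916e-03, -5.28506291e+01, -1.27179053e+00, -1.53838027e+01,
       -5.25807298e-02,  1.95800538e-03,  7.62805030e-05]), 'tool_pos': array([ 0.19153127, -0.59437232,  0.25498857]), 'eef_rot': array([ 9.87866170e-01,  1.55305392e-01, -1.81622901e-04, -7.95652042e-04]), 'contact_force': array([-0.3913249 , -0.37741829, -0.9706503 ]), 'moment': array([ 0.01599116,  0.00044595, -0.0267006 ]), 'finger_force': 0.0, 'opening': 0.9978352565528539} 0.017
```

View pics/top0.png

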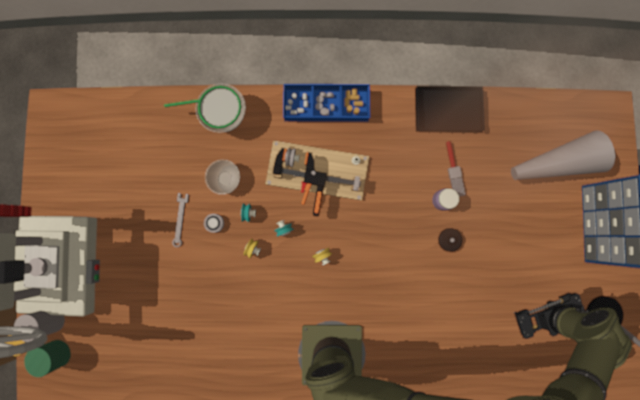

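View pics/scene0.png

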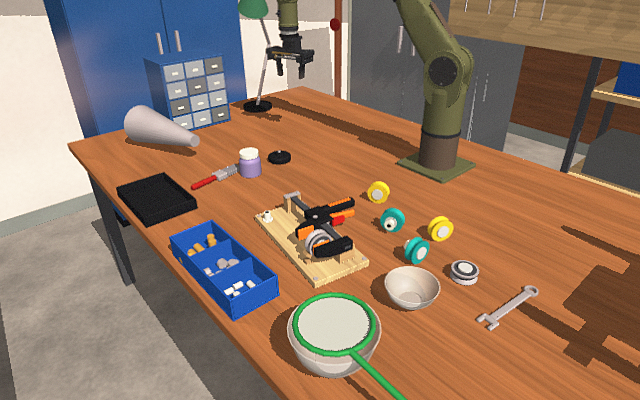

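Top: the clamp board spans about (265–370, 142–198). The fixed jaw is at the left (~(278,162)), the tail at the right (~(357,184)), and the handle and trigger point down toward the robot (~(318,213), (305,203)). The turquoise and yellow pulley shapes, and the steel spare at (214,223), are bystanders. I'll enlarge to confirm.

```bash
python3 - <<'E'
import cv2
a=cv2.imread("pics/top0.png")[135:225,258:378]; cv2.imwrite("pics/topc.png",cv2.resize(a,None,fx=6.6,fy=6.6,interpolation=cv2.INTER_CUBIC))
a=cv2.imread("pics/scene0.png")[180:290,245:375]; cv2.imwrite("pics/scenec.png",cv2.resize(a,None,fx=5.4,fy=5.4,interpolation=cv2.INTER_CUBIC))
E
```

```text
(no output)
```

View pics/topc.png

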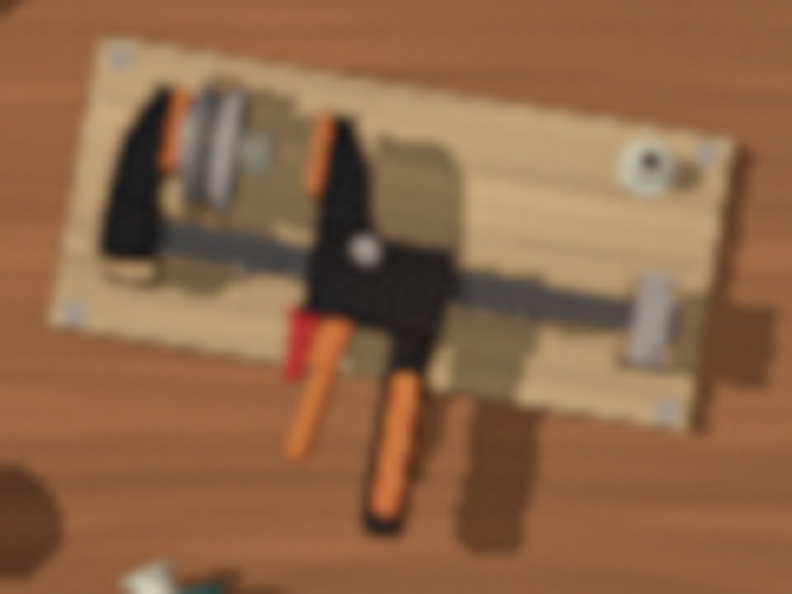

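View pics/scenec.png

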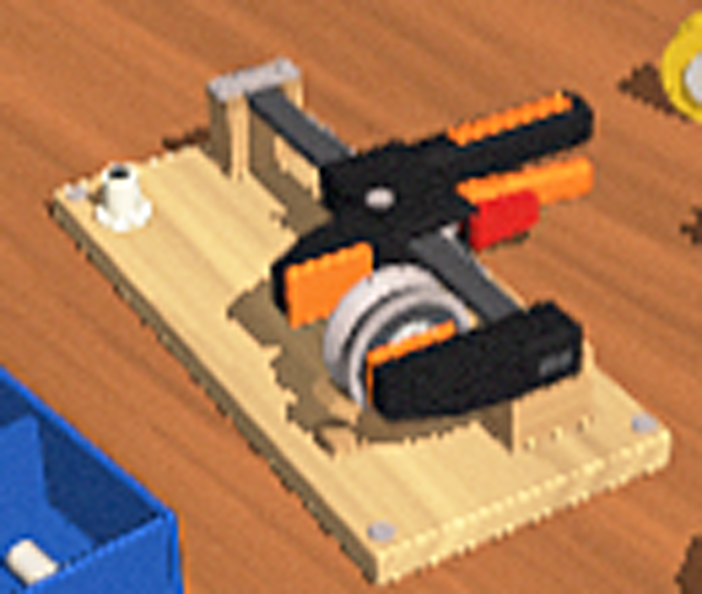

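The top crop shows the steel pulley with the white bushing tip at (255,152), the fixed-jaw pad at (187,130) and the head pad at (313,155). It also shows the trigger end (296,460), handle end (383,533), red tab (297,345) and spare bushing (648,165). The only steel pulley in the clamp's cradle is the target. Next I'll fit the clamp pose and the head value.

```bash
cat > h.py <<'E'
import numpy as np, cv2
from plant import r
from scipy.optimize import least_squares
from scipy.spatial.transform import Rotation as R
def proj(s,P):
    T=np.linalg.inv(s["cam_to_world"]); 
    return cv2.projectPoints(np.array(P,float),cv2.Rodrigues(T[:3,:3])[0],T[:3,3],np.array([[s["fx"],0,s["cx"]],[0,s["fy"],s["cy"]],[0,0,1]]),np.array(s["dist_coeffs"]))[0][:,0]
def c2w(p,P):  # p=x,y,yaw ; P mm in clamp
    P=np.array(P,float)/1000; c,s=np.cos(p[2]),np.sin(p[2])
    return np.c_[p[0]+c*P[:,0]-s*P[:,1],p[1]+s*P[:,0]+c*P[:,1],P[:,2]]
E
python3 - <<'E'
from h import *
t=r.snapshot("top"); s=r.snapshot("scene")
tp=lambda a:np.array([258,135])+(np.array(a)+.5)/6.6-.5
sp=lambda a:np.array([245,180])+(np.array(a)+.5)/5.4-.5
# (x,y,z, head?, board?) , pix
F=[((108,170,18,0,1),(100,38)),((108,-170,18,0,1),(735,135)),((-48,170,18,0,1),(50,325)),((-48,-170,18,0,1),(690,428)),
((78,93.5,77,0,0),(190,92)),((34,93.5,77,0,0),(180,168)),((78,-8,77,1,0),(322,114)),((34,-8,77,1,0),(308,190)),((-132,-74,75,1,0),(383,533)),((-85,-86,75,1,0),(412,450))]
G=[((78,-8,77,1,0),(288,268)),((34,-8,77,1,0),(370,243)),((78,-8,47,1,0),(291,326)),((108,170,18,0,1),(378,555)),((-48,170,18,0,1),(670,437)),((108,-170,18,0,1),(50,200))]
def res(p):
    o=[]
    for cam,L,f in((t,F,tp),(s,G,sp)):
        P=[(a[0],a[1]+a[3]*p[3]*1000+a[4]*p[4]*1000,a[2]) for a,_ in L]
        o.append((proj(cam,c2w(p,P))-f([b for _,b in L])))
    return np.concatenate(o).ravel()
q=least_squares(res,[.6,.03,-.15,.04,-.02],loss="soft_l1")
print(q.x); print(res(q.x).reshape(-1,2).round(1).tolist())
p=q.x[:3]; h=q.x[3]*1000
for n,P in dict(pull=(-83,-22+h,62),back=(-85,-86+h,62),tab=(-48,-8+h,62),origin=(0,0,0)).items(): print(n,c2w(p,[P]))
# visible bits: bushing flange top
for y in (46.5,50.5): print(y,(proj(t,c2w(p,[(52,y,76)]))-[258,135])*6.6)
print(r.get_state()["clock"])
E
```

```text
[ 0.6124278   0.07427967 -0.15821743  0.03473793 -0.01625363]
[[0.0, 0.2], [-0.6, 0.7], [-0.1, 0.2], [-0.5, 0.1], [0.3, -0.4], [-0.4, 0.8], [-0.1, -0.6], [-0.2, 0.6], [-0.1, 0.7], [1.4, -0.1], [-0.4, 1.2], [-0.1, 0.4], [-0.4, 0.4], [-0.5, 0.6], [0.5, -1.0], [-0.7, -1.9]]
pull [[0.53247146 0.09993582 0.062     ]]
back [[0.52041272 0.03705032 0.062     ]]
tab [[0.56924011 0.10824642 0.062     ]]
origin [[0.6124278  0.07427967 0.        ]]
46.5 [[271.77472332 151.02631562]]
50.5 [[264.03114879 149.79620816]]
0.2
```

>>> {"op": "step_arm", "data": {
  "steps": [
    [0,0,0,0,0,9,-1],
    [0,0,0,0,0,9,-1],
    [0,0,0,0,0,9,-1],
    [1.6,-5,0,0,0,0,-1],
    [1.6,-5,0,0,0,0,-1],
    [1.6,-5,0,0,0,0,-1],
    [1.6,-5,0,0,0,0,-1],
    [1.6,-5,0,0,0,0,-1]
  ],
  "force": 15
}}

```text
clock: 1.2
tool_pos: [0.3111, -0.3592, 0.2558]
eef_rot: [0.997, -0.08, 0.0, 0.0]
contact_force: [1.3, 0.4, -0.3]
opening: 1.0
finger_force: 0.0
```

>>> {"op": "step_arm", "data": {
  "steps": [
    [1.6,-5,0,0,0,0,-1],
    [1.6,-5,0,0,0,0,-1],
    [1.6,-5,0,0,0,0,-1],
    [1.6,-5,0,0,0,0,-1],
    [1.6,-5,0,0,0,0,-1],
    [1.6,-5,0,0,0,0,-1],
    [1.6,-5,0,0,0,0,-1],
    [0,0,0,0,0,0,-1]
  ]
}}

```text
clock: 2.2
tool_pos: [0.4786, -0.028, 0.2556]
eef_rot: [0.997, -0.075, 0.001, -0.001]
contact_force: [-1.3, -0.2, 0.1]
opening: 0.997
finger_force: 0.0
```

```bash
cat >> h.py <<'E'
P0=np.array([0.6124278,0.07427967,-0.15821743])
def where():
    st=r.get_state(); c,s=np.cos(P0[2]),np.sin(P0[2]); d=st["tool_pos"]-[P0[0],P0[1],0]
    f=st["contact_force"]; M=R.from_quat(st["eef_rot"]).as_matrix()
    W=np.array([[c,s,0],[-s,c,0],[0,0,1]])
    print("t %.2f"%st["clock"],"clamp mm",(W@d*1000).round(1),"F clamp",(W@f).round(1),"open mm %.1f"%(st["opening"]*88),"grip %.1f"%st["finger_force"])
    print("rotvec to ideal (tool, deg)",np.degrees(R.from_matrix(M.T@W.T@np.diag([1,-1,-1])).as_rotvec()).round(1))
E
python3 -c "from h import *;where()"
```

```text
t 2.20 clamp mm [-116.1 -122.1  255.6] F clamp [-1.2 -0.4  0.1] open mm 87.7 grip 0.0
rotvec to ideal (tool, deg) [-0.2 -0.1  0.4]
```

>>> {"op": "step_arm", "data": {
  "steps": [
    [1.1,-3.5,3,0,0,0.4,-1],
    [1.1,-3.5,3,0,0,0,-1],
    [1.1,-3.3,3,0,0,0,-1],
    [0,0,0,0,0,0,-1],
    [0,0,0,0,0,0,-1]
  ]
}}

```text
clock: 2.82
tool_pos: [0.5255, 0.0614, 0.1659]
eef_rot: [0.996, -0.084, -0.0, 0.001]
contact_force: [0.1, -0.6, -0.6]
opening: 1.0
finger_force: 0.0
```

```bash
python3 - <<'E'
from h import *
where(); s=r.snapshot("wrist"); im=s["pixels"][:,:,::-1].copy()
h=34.7
for q in ((-83,-22+h,62),(-85,-86+h,62),(-48,-8+h,62),(-100,-22+h,71),(78,-8+h,77),(34,-8+h,77)):
    u=proj(s,c2w(P0,[q]))[0]; print(q,u.round(0)); cv2.drawMarker(im,tuple(int(v) for v in u),(255,0,255),0,10,1)
cv2.imwrite("pics/w1.png",im)
E
```

```text
t 2.83 clamp mm [-83.8 -26.4 165.9] F clamp [ 0.1 -0.6 -0.6] open mm 88.0 grip 0.0
rotvec to ideal (tool, deg) [ 0.1  0.  -0.6]
(-83, 12.700000000000003, 62) [270. 206.]
(-85, -51.3, 62) [347. 207.]
(-48, 26.700000000000003, 62) [250. 163.]
(-100, 12.700000000000003, 71) [269. 229.]
(78, 26.700000000000003, 77) [233. -26.]
(34, 26.700000000000003, 77) [237.  46.]
```

View pics/w1.png

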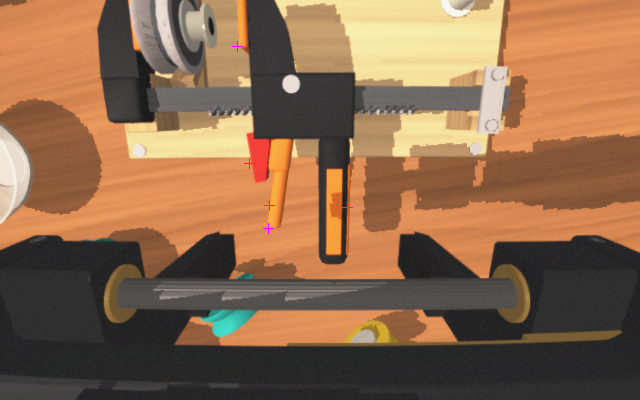

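The overlay matches: trigger front face at (270,206), handle back at (347,207), tab at (250,163). The turquoise pulley at (235,305) is clear of the finger path. Next: descend astride the handle and trigger.

>>> {"op": "step_arm", "data": {
  "steps": [
    [0.1,-0.7,0,0,0,-0.5,-1],
    [0,0,3,0,0,0,-1],
    [0,0,3,0,0,0,-1],
    [0,0,2.5,0,0,0,-1],
    [0,0,2,0,0,0,-1],
    [0,0,0,0,0,0,-1]
  ]
}}

```text
clock: 3.62
tool_pos: [0.5276, 0.0696, 0.0603]
eef_rot: [0.997, -0.079, -0.001, 0.0]
contact_force: [0.5, 0.3, 0.6]
opening: 1.001
finger_force: 0.0
```

```bash
python3 -c "from h import *;where()"
```

```text
t 3.62 clamp mm [-83.  -17.9  60.3] F clamp [0.4 0.3 0.6] open mm 88.0 grip 0.0
rotvec to ideal (tool, deg) [0.  0.1 0. ]
```

>>> {"op": "step_arm", "data": {
  "steps": [
    [0,-0.5,0,0,0,0,-1],
    [0,-0.4,0,0,0,0,-1],
    [0,-0.4,0,0,0,0,-1],
    [0,-0.4,0,0,0,0,-1],
    [0,-0.3,0,0,0,0,-1],
    [0,-0.3,0,0,0,0,-1]
  ]
}}

```text
clock: 4.38
tool_pos: [0.5321, 0.0896, 0.0614]
eef_rot: [0.997, -0.08, 0.0, 0.002]
contact_force: [0.9, -6.0, 2.6]
opening: 1.001
finger_force: 2.5
```

```bash
python3 -c "from h import *;where()"
```

```text
t 4.38 clamp mm [-81.8   2.5  61.4] F clamp [ 1.8 -5.8  2.6] open mm 88.1 grip 2.5
rotvec to ideal (tool, deg) [ 0.2 -0.1 -0.1]
```

>>> {"op": "step_arm", "data": {
  "steps": [
    [0,-0.3,0,0,0,0,-1],
    [0,-0.3,0,0,0,0,-1],
    [0,0,0,0,0,0,-1]
  ]
}}

```text
clock: 4.75
tool_pos: [0.5332, 0.0979, 0.0612]
eef_rot: [0.997, -0.079, 0.001, 0.001]
contact_force: [0.7, -3.5, 2.1]
opening: 1.0
finger_force: 2.4
```

>>> {"op": "step_arm", "data": {
  "steps": [
    [0,-0.2,0,0,0,0,-1],
    [0,0,0,0,0,0,-1]
  ]
}}

```text
clock: 5.0
tool_pos: [0.5334, 0.0992, 0.0611]
eef_rot: [0.997, -0.079, 0.0, 0.001]
contact_force: [-0.1, -4.9, 4.0]
opening: 1.0
finger_force: 2.8
```

>>> {"op": "step_arm", "data": {
  "steps": [
    [0,-0.2,0,0,0,0,-1],
    [0,0,0,0,0,0,-1]
  ]
}}

```text
clock: 5.25
tool_pos: [0.5336, 0.1005, 0.0611]
eef_rot: [0.997, -0.08, 0.0, 0.001]
contact_force: [-0.1, -6.4, 4.6]
opening: 1.0
finger_force: 3.4
```

```bash
python3 -c "from h import *;where()"
```

```text
t 5.25 clamp mm [-82.   13.5  61.1] F clamp [ 0.9 -6.3  4.6] open mm 88.0 grip 3.4
rotvec to ideal (tool, deg) [ 0.1 -0.1 -0.1]
```

>>> {"op": "step_arm", "data": {
  "steps": [
    [0,-0.2,0,0,0,0,-1],
    [0,0,0,0,0,0,-1]
  ]
}}

```text
clock: 5.5
tool_pos: [0.5339, 0.1027, 0.0611]
eef_rot: [0.997, -0.079, 0.0, 0.001]
contact_force: [0.2, -5.9, 4.0]
opening: 0.995
finger_force: 3.2
```

>>> {"op": "step_arm", "data": {
  "steps": [
    [0,-0.2,0,0,0,0,-1],
    [0,0,0,0,0,0,-1]
  ]
}}

```text
clock: 5.75
tool_pos: [0.534, 0.1028, 0.061]
eef_rot: [0.997, -0.08, 0.0, 0.002]
contact_force: [0.8, -9.8, 3.3]
opening: 1.003
finger_force: 4.8
```

```bash
python3 - <<'E'
from h import *
where(); s=r.snapshot("wrist"); im=s["pixels"][:,:,::-1]
cv2.imwrite("pics/w2.png",im)
E
```

```text
t 5.75 clamp mm [-82.   15.8  61. ] F clamp [ 2.3 -9.5  3.3] open mm 88.2 grip 4.8
rotvec to ideal (tool, deg) [ 0.3 -0.  -0.1]
```

View pics/w2.png

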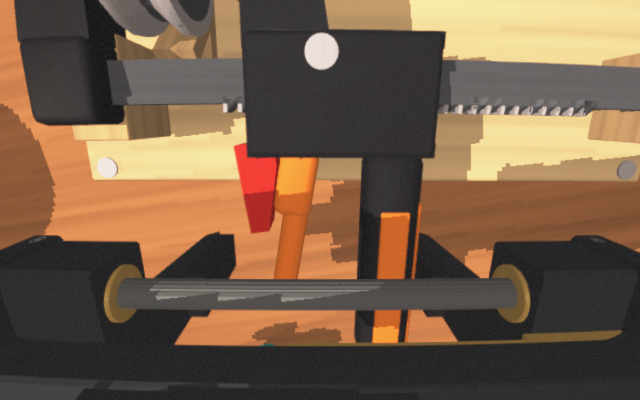

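>>> {"op": "step_arm", "data": {
  "steps": [
    [0,0.6,0,0,0,0,-0.6],
    [0,0.55,0,0,0,0,-0.45],
    [0,0,0,0,0,0,-0.45],
    [0,0,0,0,0,0,-0.45]
  ],
  "force": 15
}}

```text
clock: 6.3
tool_pos: [0.532, 0.0909, 0.0609]
eef_rot: [0.997, -0.08, -0.0, 0.003]
contact_force: [0.2, -11.3, 3.0]
opening: 0.725
finger_force: 8.2
```

```bash
python3 -c "from h import *;where()"
```

```text
t 6.30 clamp mm [-82.1   3.8  60.9] F clamp [  2.  -11.2   3. ] open mm 63.8 grip 8.2
rotvec to ideal (tool, deg) [ 0.3 -0.  -0.2]
```

>>> {"op": "step_arm", "data": {
  "steps": [
    [0,0.25,0,0,0,0,-0.3],
    [0,0.15,0,0,0,0,-0.2],
    [0,0,0,0,0,0,-0.2]
  ]
}}

```text
clock: 6.68
tool_pos: [0.5311, 0.0855, 0.0609]
eef_rot: [0.997, -0.081, -0.0, 0.003]
contact_force: [0.6, -12.1, 2.8]
opening: 0.595
finger_force: 9.5
```

```bash
python3 -c "from h import *;where()"
```

```text
t 6.67 clamp mm [-82.   -1.7  60.9] F clamp [  2.5 -11.9   2.8] open mm 52.3 grip 9.5
rotvec to ideal (tool, deg) [ 0.4  0.  -0.2]
```

>>> {"op": "step_arm", "data": {
  "steps": [
    [0,0.3,0,0,0,0,-0.05],
    [0,0.1,0,0,0,0,0.02],
    [0,0,0,0,0,0,0.02]
  ]
}}

```text
clock: 7.05
tool_pos: [0.5305, 0.0821, 0.0609]
eef_rot: [0.997, -0.08, -0.0, 0.003]
contact_force: [0.2, -12.4, 2.5]
opening: 0.491
finger_force: 14.8
```

```bash
python3 -c "from h import *;where()"
```

```text
t 7.05 clamp mm [-82.1  -5.1  60.9] F clamp [  2.1 -12.3   2.5] open mm 43.2 grip 14.8
rotvec to ideal (tool, deg) [ 0.4  0.  -0.2]
```

>>> {"op": "step_arm", "data": {
  "steps": [
    [0,0.3,0,0,0,0,0.1],
    [0,0.1,0,0,0,0,0.16],
    [0,0,0,0,0,0,0.2],
    [0,0,0,0,0,0,0.2]
  ]
}}

```text
clock: 7.55
tool_pos: [0.5304, 0.081, 0.061]
eef_rot: [0.997, -0.08, 0.0, 0.001]
contact_force: [0.9, -7.5, 2.8]
opening: 0.426
finger_force: 14.9
```

```bash
python3 -c "from h import *;where()"
```

```text
t 7.55 clamp mm [-82.1  -6.3  61. ] F clamp [ 2.1 -7.3  2.8] open mm 37.5 grip 14.9
rotvec to ideal (tool, deg) [ 0.2 -0.  -0.1]
```

>>> {"op": "step_arm", "data": {
  "steps": [
    [0,-0.3,0,0,0,0,-0.1],
    [0,-0.4,0,0,0,0,-0.4],
    [0,-0.5,0,0,0,0,-0.7],
    [0,-0.2,0,0,0,0,-0.7],
    [0,0,0,0,0,0,-0.7]
  ]
}}

```text
clock: 8.18
tool_pos: [0.5322, 0.099, 0.0606]
eef_rot: [0.997, -0.078, -0.0, -0.001]
contact_force: [-0.1, -0.7, -0.3]
opening: 0.853
finger_force: 0.0
```

```bash
python3 -c "from h import *;where()"
```

```text
t 8.18 clamp mm [-83.1  11.7  60.6] F clamp [-0.  -0.7 -0.3] open mm 75.1 grip 0.0
rotvec to ideal (tool, deg) [-0.1  0.   0.1]
```

```bash
cat >> h.py <<'E'
def screw(s):  # clamp y (mm) of the white screw on the head's top (z 77 assumed)
    g=s["pixels"].astype(int); m=((g.min(2)>170)&(g.max(2)-g.min(2)<40)).astype(np.uint8)
    n,l,st,c=cv2.connectedComponentsWithStats(m)
    K=np.array([[s["fx"],0,s["cx"]],[0,s["fy"],s["cy"]],[0,0,1]]); T=s["cam_to_world"]
    o=[]
    for i in range(1,n):
        if st[i,4]<60: continue
        d=T[:3,:3]@np.append(cv2.undistortPoints(c[i].reshape(1,1,2),K,np.array(s["dist_coeffs"]))[0,0],1)
        w=T[:3,3]+d*(.077-T[2,3])/d[2]-[P0[0],P0[1],0]; k,q=np.cos(P0[2]),np.sin(P0[2])
        o.append((c[i].round(0),st[i,4],round(1000*(k*w[0]+q*w[1]),1),round(1000*(-q*w[0]+k*w[1]),1)))
    return [x for x in o if abs(x[2])<40]
E
python3 - <<'E'
from h import *
s=r.snapshot("wrist"); cv2.imwrite("pics/w3.png",s["pixels"][:,:,::-1]); print(screw(s))
s2=r.snapshot("top"); im=s2["pixels"]
E
```

```text
[(array([302.,  47.]), np.int32(971), np.float64(9.4), np.float64(17.5)), (array([101., 164.]), np.int32(300), np.float64(-31.8), np.float64(97.0))]
```

View pics/w3.png

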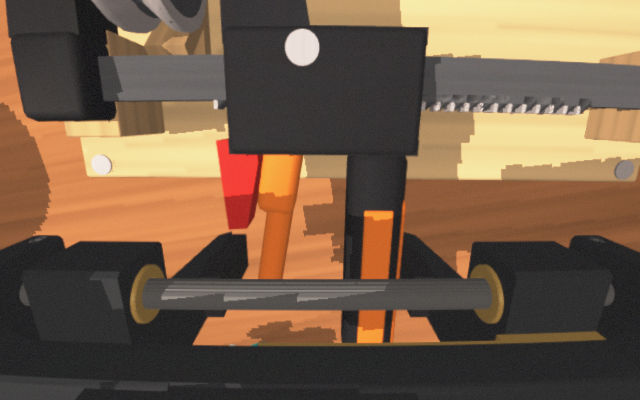

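>>> {"op": "step_arm", "data": {
  "steps": [
    [0,0.5,0,0,0,0,-0.48],
    [0,0.25,0,0,0,0,-0.3],
    [0,0.2,0,0,0,0,-0.15],
    [0,0.15,0,0,0,0,0],
    [0,0,0,0,0,0,0]
  ]
}}

```text
clock: 8.9
tool_pos: [0.5298, 0.0878, 0.0606]
eef_rot: [0.997, -0.077, -0.001, -0.001]
contact_force: [-3.4, 4.1, 0.1]
opening: 0.5
finger_force: 11.6
```

```bash
python3 -c "from h import *;where();print(screw(r.snapshot('wrist')))"
```

```text
t 8.90 clamp mm [-83.8   0.3  60.6] F clamp [-4.   3.5  0.1] open mm 44.0 grip 11.6
rotvec to ideal (tool, deg) [-0.1  0.1  0.2]
[(array([259.,  45.]), np.int32(961), np.float64(9.5), np.float64(21.1)), (array([ 82., 163.]), np.int32(291), np.float64(-31.9), np.float64(93.2))]
```

>>> {"op": "step_arm", "data": {
  "steps": [
    [0,0.1,0,0,0,0,0.1],
    [0,0,0,0,0,0,0.2],
    [0,0,0,0,0,0,0.2],
    [0,0,0,0,0,0,0.2]
  ]
}}

```text
clock: 9.45
tool_pos: [0.5297, 0.0864, 0.0606]
eef_rot: [0.997, -0.078, -0.001, -0.001]
contact_force: [-2.7, 4.8, 0.7]
opening: 0.412
finger_force: 15.3
```

```bash
python3 -c "from h import *;where();print(screw(r.snapshot('wrist'))[0])"
```

```text
t 9.45 clamp mm [-83.6  -1.1  60.6] F clamp [-3.4  4.4  0.7] open mm 36.3 grip 15.3
rotvec to ideal (tool, deg) [-0.   0.1  0.1]
(array([247.,  45.]), np.int32(956), np.float64(9.5), np.float64(23.7))
```

>>> {"op": "step_arm", "data": {
  "steps": [
    [0,-0.3,0,0,0,0,-0.1],
    [0,-0.5,0,0,0,0,-0.4],
    [0,-0.6,0,0,0,0,-0.7],
    [0,-0.4,0,0,0,0,-0.7],
    [0,0,0,0,0,0,-0.7]
  ]
}}

```text
clock: 10.12
tool_pos: [0.534, 0.103, 0.0608]
eef_rot: [0.997, -0.079, 0.001, 0.0]
contact_force: [-0.1, -0.2, 0.0]
opening: 0.853
finger_force: 0.0
```

```bash
python3 -c "from h import *;where();print(screw(r.snapshot('wrist'))[0])"
```

```text
t 10.12 clamp mm [-82.   16.   60.8] F clamp [-0.1 -0.2  0. ] open mm 75.0 grip 0.0
rotvec to ideal (tool, deg) [ 0.  -0.1  0. ]
(array([301.,  50.]), np.int32(954), np.float64(9.4), np.float64(22.0))
```

>>> {"op": "step_arm", "data": {
  "steps": [
    [0,0.45,0,0,0,0,-0.48],
    [0,0.25,0,0,0,0,-0.3],
    [0,0.2,0,0,0,0,-0.15],
    [0,0.1,0,0,0,0,0],
    [0,0,0,0,0,0,0]
  ]
}}

```text
clock: 10.8
tool_pos: [0.5312, 0.0938, 0.0607]
eef_rot: [0.997, -0.078, -0.001, -0.0]
contact_force: [-2.1, 4.3, 2.1]
opening: 0.529
finger_force: 15.0
```

```bash
python3 -c "from h import *;where();print(screw(r.snapshot('wrist'))[0])"
```

```text
t 10.80 clamp mm [-83.3   6.4  60.7] F clamp [-2.7  3.9  2.1] open mm 46.6 grip 15.0
rotvec to ideal (tool, deg) [-0.   0.1  0.1]
(array([262.,  46.]), np.int32(957), np.float64(9.5), np.float64(26.0))
```

It stalled at 46.6 mm opening with the head at about 69 mm, which is what a seated flange predicts. I'll confirm with a slightly firmer hold, still well under the crack limit.

>>> {"op": "step_arm", "data": {
  "steps": [
    [0,0,0,0,0,0,0.1],
    [0,0,0,0,0,0,0.1],
    [0,0,0,0,0,0,0.1]
  ],
  "force": 17
}}

```text
clock: 11.22
tool_pos: [0.5312, 0.0935, 0.0607]
eef_rot: [0.997, -0.078, -0.001, 0.0]
contact_force: [-3.0, 3.5, 1.8]
opening: 0.518
finger_force: 17.1
```

```bash
python3 - <<'E'
from h import *
where(); s=r.snapshot("wrist"); print(screw(s)[0])
t=r.snapshot("top")["pixels"][140:190,262:322,::-1]; cv2.imwrite("pics/t4.png",cv2.resize(t,None,fx=10,fy=10,interpolation=cv2.INTER_CUBIC))
E
```

```text
t 11.22 clamp mm [-83.3   6.2  60.7] F clamp [-3.6  3.   1.8] open mm 45.6 grip 17.1
rotvec to ideal (tool, deg) [0.  0.1 0.1]
(array([261.,  46.]), np.int32(955), np.float64(9.5), np.float64(26.1))
```

View pics/t4.png

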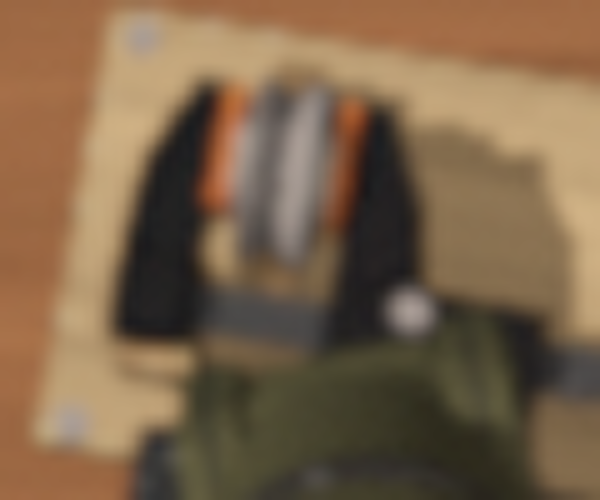

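The pulley is squeezed between both pads with only the flange thickness left, pads at (225,150) and (347,165), so it is seated. Next: let go, lift, and move to the front of the red tab.

>>> {"op": "step_arm", "data": {
  "steps": [
    [0,-0.2,0,0,0,0,-0.1],
    [0,-0.4,0,0,0,0,-0.4],
    [0,-0.5,0,0,0,0,-0.75],
    [0,-0.1,0,0,0,0,-0.8],
    [0,0,-3,0,0,0,-0.8],
    [0,0,-4,0,0,0,-0.8],
    [0,0,-3,0,0,0,-0.5],
    [0,0,0,0,0,0,0.5]
  ]
}}

```text
clock: 12.32
tool_pos: [0.5358, 0.105, 0.1629]
eef_rot: [0.997, -0.079, 0.003, -0.001]
contact_force: [0.4, 0.2, -0.4]
opening: 0.701
finger_force: 0.0
```

>>> {"op": "step_arm", "data": {
  "steps": [
    [0.8,-2.5,0,0,0,0,1],
    [0.8,-2.5,0,0,0,0,1],
    [0.8,-2.5,0,0,0,0,1],
    [0.8,0,0,0,0,0,1],
    [0,0,0,0,0,0,1],
    [0,0,0,0,0,0,1]
  ]
}}

```text
clock: 13.08
tool_pos: [0.5766, 0.1722, 0.1603]
eef_rot: [0.997, -0.08, -0.001, 0.001]
contact_force: [-0.3, 0.5, 0.3]
opening: 0.021
finger_force: 0.0
```

```bash
python3 - <<'E'
from h import *
where(); s=r.snapshot("wrist"); print(screw(s)); cv2.imwrite("pics/w5.png",s["pixels"][:,:,::-1])
E
```

```text
t 13.07 clamp mm [-50.8  91.  160.3] F clamp [-0.4  0.4  0.3] open mm 1.8 grip 0.0
rotvec to ideal (tool, deg) [ 0.1  0.1 -0.1]
[(array([634., 134.]), np.int32(267), np.float64(9.6), np.float64(-144.0)), (array([409., 132.]), np.int32(209), np.float64(9.5), np.float64(25.9)), (array([118., 192.]), np.int32(2886), np.float64(-33.2), np.float64(241.2)), (array([264., 184.]), np.int32(105), np.float64(-27.7), np.float64(130.2))]
```

View pics/w5.png

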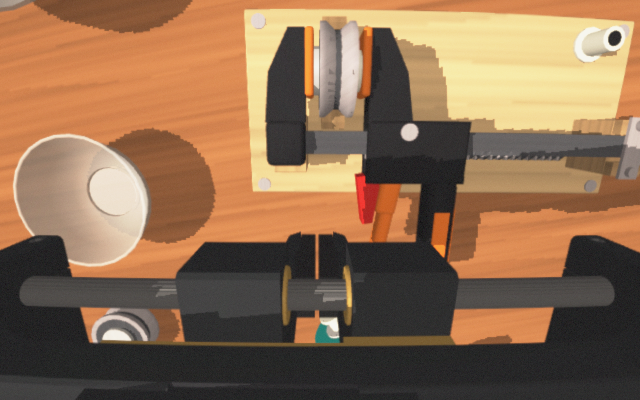

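The head is at about 69 mm and the red tab at (366,198). The space below the closed fingers is free, with the tub and turquoise pulley clear. Descending.

>>> {"op": "step_arm", "data": {
  "steps": [
    [0.1,0,3.5,0,0,0,1],
    [0,0,3.5,0,0,0,1],
    [0,0,2.8,0,0,0,1],
    [0,0.6,0,0,0,0,1],
    [0,0,0,0,0,0,1]
  ]
}}

```text
clock: 13.75
tool_pos: [0.5776, 0.1666, 0.0637]
eef_rot: [0.997, -0.08, 0.001, 0.0]
contact_force: [-0.3, -1.1, 0.6]
opening: 0.004
finger_force: 0.0
```

>>> {"op": "step_arm", "data": {
  "steps": [
    [0,0.6,0,0,0,0,1],
    [0,0.5,0,0,0,0,1],
    [0,0.3,0,0,0,0,1],
    [0,0,0,0,0,0,1]
  ]
}}

```text
clock: 14.25
tool_pos: [0.5753, 0.1548, 0.0632]
eef_rot: [0.997, -0.079, 0.001, -0.001]
contact_force: [0.2, 1.8, 0.9]
opening: -0.0
finger_force: 0.7
```

```bash
python3 -c "from h import *;where();print(screw(r.snapshot('wrist')))"
```

```text
t 14.25 clamp mm [-49.3  73.7  63.2] F clamp [-0.1  1.8  0.9] open mm -0.0 grip 0.7
rotvec to ideal (tool, deg) [-0.1 -0.1  0.1]
[(array([441., 144.]), np.int32(715), np.float64(9.5), np.float64(25.9)), (array([ 15., 218.]), np.int32(1698), np.float64(-21.0), np.float64(204.8)), (array([210., 218.]), np.int32(242), np.float64(-20.6), np.float64(118.4))]
```

Contact with the lever (1.8 N). Pressing it in, then sliding back.

>>> {"op": "step_arm", "data": {
  "steps": [
    [0,0.3,0,0,0,0,1],
    [0,0.3,0,0,0,0,1],
    [0,0.3,0,0,0,0,1],
    [0,0.2,0,0,0,0,1]
  ]
}}

```text
clock: 14.8
tool_pos: [0.5724, 0.1448, 0.0628]
eef_rot: [0.997, -0.078, -0.001, -0.001]
contact_force: [-2.0, 4.6, 2.7]
opening: 0.003
finger_force: 2.6
```

```bash
python3 -c "from h import *;where();print(screw(r.snapshot('wrist')))"
```

```text
t 14.80 clamp mm [-50.7  63.4  62.8] F clamp [-2.7  4.2  2.7] open mm 0.3 grip 2.6
rotvec to ideal (tool, deg) [-0.1  0.1  0.1]
[(array([434., 141.]), np.int32(730), np.float64(9.5), np.float64(18.7)), (array([ 10., 223.]), np.int32(1012), np.float64(-24.5), np.float64(197.1)), (array([193., 216.]), np.int32(260), np.float64(-20.9), np.float64(114.8))]
```

>>> {"op": "step_arm", "data": {
  "steps": [
    [0,0.5,0,0,0,0,1],
    [0,0.6,0,0,0,0,1],
    [0,0.6,0,0,0,0,1],
    [0,0.6,0,0,0,0,1],
    [0,0.6,0,0,0,0,1],
    [0,0.6,0,0,0,0,1],
    [0,0.6,0,0,0,0,1],
    [0,0.6,0,0,0,0,1]
  ]
}}

```text
clock: 15.85
tool_pos: [0.5648, 0.0983, 0.0627]
eef_rot: [0.997, -0.078, -0.001, -0.001]
contact_force: [-3.3, 6.6, 3.3]
opening: 0.003
finger_force: 3.4
```

>>> {"op": "step_arm", "data": {
  "steps": [
    [0,0.5,0,0,0,0,1],
    [0,0.4,0,0,0,0,1],
    [0,0.3,0,0,0,0,1],
    [0,0.2,0,0,0,0,1],
    [0,0,0,0,0,0,1]
  ]
}}

```text
clock: 16.48
tool_pos: [0.5627, 0.0845, 0.0626]
eef_rot: [0.997, -0.078, -0.001, -0.001]
contact_force: [-2.0, 6.8, 3.0]
opening: 0.011
finger_force: 3.3
```

```bash
python3 -c "from h import *;where();print(screw(r.snapshot('wrist')))"
```

```text
t 16.48 clamp mm [-50.7   2.2  62.6] F clamp [-3.1  6.4  3. ] open mm 1.0 grip 3.3
rotvec to ideal (tool, deg) [-0.1  0.1  0.1]
[(array([435., 142.]), np.int32(723), np.float64(9.1), np.float64(-42.7)), (array([ 98., 215.]), np.int32(242), np.float64(-20.8), np.float64(94.3))]
```

>>> {"op": "step_arm", "data": {
  "steps": [
    [0,0.2,0,0,0,0,1],
    [0,0,0,0,0,0,1]
  ]
}}

```text
clock: 16.77
tool_pos: [0.5618, 0.083, 0.0626]
eef_rot: [0.997, -0.078, -0.001, -0.001]
contact_force: [-3.1, 6.5, 4.2]
opening: -0.001
finger_force: 3.9
```

>>> {"op": "step_arm", "data": {
  "steps": [
    [0,-0.8,0,0,0,0,1],
    [0,-1.5,0,0,0,0,1],
    [0,-0.7,0,0,0,0,1],
    [0,0,-3,0,0,0,1],
    [0,0,-5,0,0,0,1],
    [-3,0,-4,0,0,0,1],
    [-5,0,-2,0,0,0,1],
    [-3,0,0,0,0,0,1]
  ]
}}

```text
clock: 17.77
tool_pos: [0.458, 0.1282, 0.2042]
eef_rot: [0.997, -0.079, 0.001, -0.0]
contact_force: [0.6, 0.2, -0.1]
opening: 0.008
finger_force: 0.0
```

```bash
python3 - <<'E'
from h import *
where(); print(screw(r.snapshot("wrist")))
t=r.snapshot("scene")["pixels"][165:300,235:395,::-1]; cv2.imwrite("pics/s6.png",cv2.resize(t,None,fx=4.4,fy=4.4,interpolation=cv2.INTER_CUBIC))
E
```

```text
t 17.77 clamp mm [-161.    28.9  204.2] F clamp [ 0.6  0.3 -0.1] open mm 0.7 grip 0.0
rotvec to ideal (tool, deg) [-0.  -0.1  0. ]
[(array([542.,  19.]), np.int32(705), np.float64(-11.8), np.float64(-151.0))]
```

View pics/s6.png

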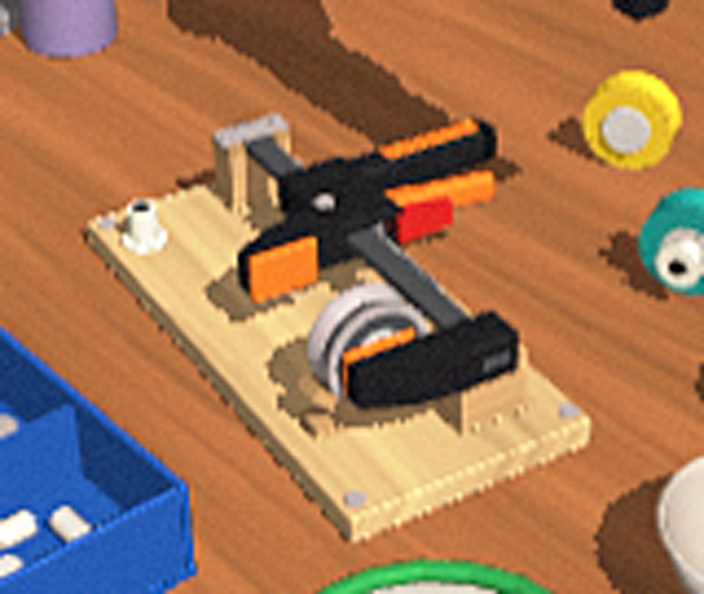

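The clamp is open, the lever and trigger are out and the pulley is in its cradle. One last check of the head position from above.

>>> {"op": "step_arm", "data": {
  "steps": [
    [4,2,0,0,0,0,1],
    [4,2,0,0,0,0,1],
    [0,0,0,0,0,0,1],
    [0,0,0,0,0,0,1]
  ]
}}

```text
clock: 18.38
tool_pos: [0.532, 0.0759, 0.2022]
eef_rot: [0.997, -0.079, -0.0, 0.0]
contact_force: [0.8, 0.3, 0.5]
opening: 0.004
finger_force: 0.0
```

```bash
python3 - <<'E'
from h import *
where(); s=r.snapshot("wrist");print(screw(s)); cv2.imwrite("pics/w7.png",s["pixels"][:,:,::-1])
E
```

```text
t 18.38 clamp mm [-79.7 -11.1 202.2] F clamp [0.8 0.4 0.5] open mm 0.4 grip 0.0
rotvec to ideal (tool, deg) [0.  0.1 0. ]
[(array([486., 109.]), np.int32(964), np.float64(-1.3), np.float64(-152.1)), (array([356.,  94.]), np.int32(167), np.float64(9.1), np.float64(-42.8)), (array([174., 149.]), np.int32(89), np.float64(-34.6), np.float64(112.8))]
```

View pics/w7.png

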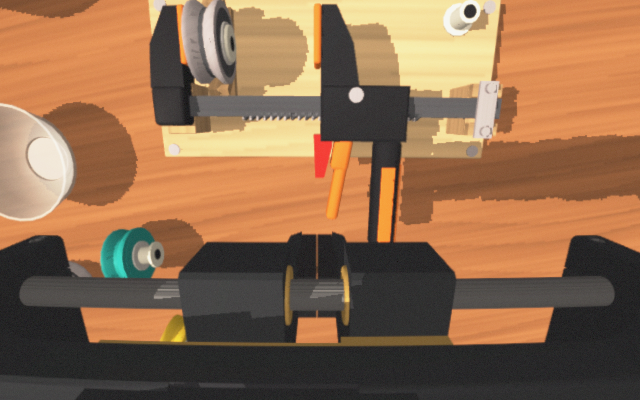

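The trigger pin at (356,95) puts the head at about 0.2 mm, which is the stop. The flange at (230,43) sits flush on the hub, the pulley is in its cradle, and the trigger and lever are released. Handing in.

```bash
python3 -c "
from plant import r
print(r.finish_job())"
```

```text
the job is handed in; nothing more can be done
None
```

I handed the job in; no verdict came back. By my measurements the bushing is pressed fully home, the head is back at the tail stop (about 0.2 mm), the trigger and lever have sprung back, the pulley is still in its cradle, and I saw no other objects moved.

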